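# Sweep loose stoppers into the catch tray

## Robot

A 6-joint arm with a two-finger parallel gripper is mounted at the origin on the work surface. World frame = base frame: x ahead of the robot, y to its left, z up, the work surface at z = 0. Lengths are in mm, angles in rad, forces in N, time in s.
With the tool pointing down it reaches from about 375 to 900 mm from the base axis. Payload 3.1 kg.
Tool frame: the origin (TCP) lies midway between the tips of the shut fingers; the grasp point (between the pads) lies 19 mm behind it (robot.tcp_to_grasp is the distance from the TCP to the grasp point, in mm); z points along the fingers, y is the direction in which the jaws open and shut (so a half turn about z gives the same grasp; the last joint's range is limited). The gripper opens to 85 mm and grips with 20 to 120 N. Pads are 22 mm wide; open, the fingers measure 114 mm over their backs; the gripper's body (76 mm by 85 mm) begins 54 mm behind the grasp point. The pads swing forward as they close: fully open they stand 13 mm farther back than shut.
Start: joints at [-1.45, 0.527, 1.433, -0, 1.181, -0.178], TCP at [184.007, -597.275, 203.61] pointing down, gripper open.
Joint ranges: [-3.08, 3.08], [-0.75, 2.2], [0.22, 2.44], [-1.43, 4.57], [0, 2.65], [-2.85, 2.85]. Speed limits (rad/s): [2.79, 2.79, 3.14, 3.14, 3.14, 3.14].

## Interface

Orientations are given as a unit quaternion [w, x, y, z].
In Python, from workcell import robot gives the robot as it stands.
- The arm moves only by the tool jog_arm, never from a script. Its arguments are lists of equal length, an entry for each row: "grip": the opening, from -1 (shut) to 1 (fully open), so that 0 is half open; "dp": the shift along the world's x, y, z in cm, a list of three; "turn": the turn about the world's z in degrees. In form: {"grip": [grip, ...], "dp": [[x, y, z], ...], "turn": [turn, ...]}. A call has 1 to 12 rows; each row shifts and turns the commanded pose from where the row before left it; what a row does not reach is not made up. A row lasts 1/8 s, in which the tool goes at most 62.5 mm and 10.7 degrees, less where a joint would pass 70% of its speed; a pose out of reach is approached as far as the arm can. A call with a gripper value outside its range is refused whole. The fingers move at their own pace and stop on an object; "force" is the grip in N (left out, the last holds). Time passes only in rows, so rows that do not move let the fingers close. It gives the time, the measured TCP pose, the force and the opening at its end, in the units of the state.
- robot.observe(): the state, without advancing time (a new reading comes with each control period).
- robot.capture(name): name is "side" or "top" or "wrist"; returns a dict with "pixels" (400x640x3 uint8, blue, green, red), "intrinsics" (3x3 intrinsics, pixels), "pose" (4x4, takes a point from camera to world coordinates). Camera axes: x right, y up, looking along -z (the intrinsics and any distortion apply to the point x, -y, -z); pixel columns grow to the right and rows downward; lengths in mm; the calibration is good to about 2 mm. A picture is of the moment at which its call begins. There is no depth.
- robot.close_job(): hands the job in, once; it reports no verdict.
The state is a dict: "time": time; "joint_positions": joint angles; "qd": joint speeds; "effort": joint torques, N m; "tcp_pos": TCP position; "tool_rot": TCP orientation; "force": force on the tool from outside, world axes, zero at the start; "ft_torque": the same for the moment, N m; "width": finger opening in mm.
Only numpy, scipy, OpenCV 4.12 (cv2) and the standard library are available. Lean on these libraries where they do the work, as an engineer would, in place of code of your own. Each camera call takes 0.05 s, during which the arm holds its last target. There are 200 camera calls.

## Task

Clear the bench of loose stoppers: with the fingers closed and used like a small broom, gently sweep the two orange rubber stoppers along the bench and in through the open side of the steel tray until both are completely inside. Keep the stoppers standing on the bench the whole way, never pinched, pressed hard, lifted or tipped over, and leave the glassware, the bottle, the jar and the brass weight where they stand.

Things in the scene. Friction and masses are not known exactly. Their poses are not given: they have to be found in the camera images.
- tray: stainless steel catch tray, fixed to the bench. Origin: centre of its floor at bench height. Inside it measures 180 mm along its x and 150 mm along its y; walls 5 mm thick and 40 mm high stand at its -x, +x and -y sides. The +y side (y = +75 mm) is fully open, with no lip: the blue floor is a sheet flush with the bench, so things slide straight in.
- stopper_a: loose orange rubber stopper standing on its wide end: a round taper, 38 mm diameter at the bottom, 32 mm at the top, 25 mm high, about 30 g, slides on the bench and stops when no longer pushed. Origin: centre of its underside, z up.
- stopper_b: loose orange rubber stopper standing on its wide end: a round taper, 38 mm diameter at the bottom, 32 mm at the top, 25 mm high, about 30 g, slides on the bench and stops when no longer pushed. Origin: centre of its underside, z up.
- brass_weight: loose brass calibration weight with a small knob, 26 mm diameter, 41 mm high, origin at the centre of its underside; leave alone
- petri_dish: loose shallow glass dish, 70 mm diameter, 16 mm high, origin at the centre of its underside; leave alone
- beaker: loose glass beaker, 72 mm diameter, 95 mm high, origin at the centre of its underside; leave alone
- amber_bottle: loose amber glass reagent bottle with black cap, 64 mm diameter, 140 mm high, origin at the centre of its underside; leave alone
- white_jar: loose white plastic jar with blue cap, 60 mm diameter, 70 mm high, origin at the centre of its underside; leave alone
- flask: loose round glass volumetric flask with a long neck and green stopper, 76 mm diameter, 188 mm high, origin at the centre of its underside; leave alone

How it is judged:
By the outcome, as a careful person would: the job done as asked, in the order asked, and still so for the second after the job is handed in, with the robot touching nothing.
It also fails if it takes over 67 s, if anything falls off the work surface, if the arm or the gripper's body presses on something with over 40 N, if the wrist force passes 120 N, or if a joint passes its speed limit or range.

## Working session

There is one attempt and no reset: what is moved stays moved. The work goes in short steps, Python scripts to look and compute and a tool call to move; the robot and the scene stay as the last step left them, time stands still between calls to the robot, and variables do not carry over. Pictures are saved under pics/ and viewed, about 8 in all and at most 12, crops included, and the job is handed in when it is done.

Besides the shell and the picture viewer there is one more tool, called after "Emit:" by a JSON object that holds its "fn" and its "kwargs". jog_arm: Moves the arm, as the interface text tells. Its arguments: {"type":"object","properties":{"grip":{"type":"array","items":{"type":"number"}},"dp":{"type":"array","items":{"type":"array","items":{"type":"number"}}},"turn":{"type":"array","items":{"type":"number"}},"force":{"type":"number"}},"required":["grip","dp","turn"]}

View pics/top0.png

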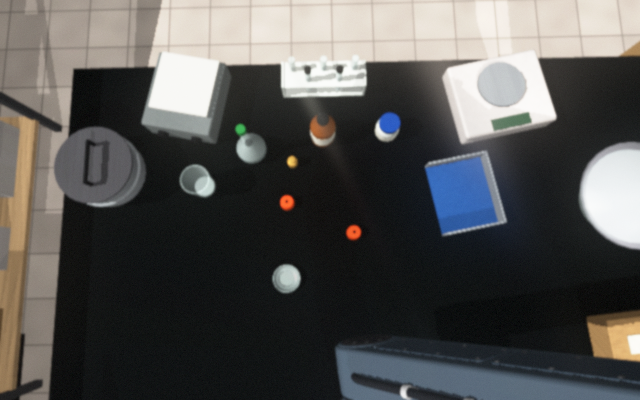

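View pics/side0.png

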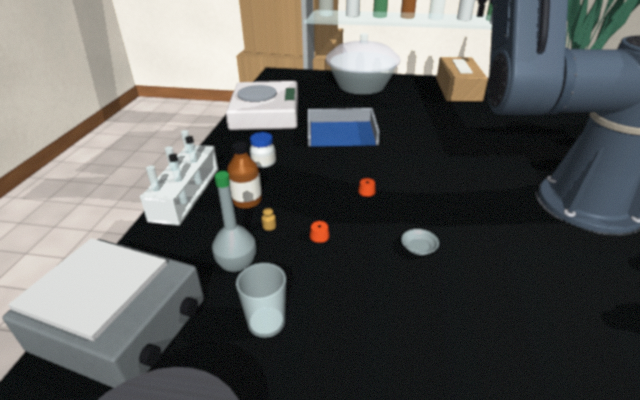

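Top view: the stoppers are at (286,202) and (353,232). The blue tray is at (460,195) with its open side facing left. The weight is at (292,161), the petri dish at (286,278), and the arm is out of the way. Next I measure positions.

```bash
python3 - <<'E'
from h import *
t=cap('top'); s=cap('side')
for n,(im,K,T),pts in (('top',t,[(286.4,202),(353.1,231.9)]),('side',s,[(319.2,231.6),(366.8,187)])):
    for p in pts: print(n,[ray(K,T,*p,z).round(1).tolist() for z in (13,20)])
for n,(im,K,T) in (('top',t),('side',s)):
    m=cv2.inRange(cv2.cvtColor(im,cv2.COLOR_BGR2HSV),(95,80,60),(125,255,255))
    cs=max(cv2.findContours(m,0,2)[0],key=cv2.contourArea)
    q=cv2.approxPolyDP(cs,4,True)[:,0]
    for p in q: print(n,p,ray(K,T,*p,0).round(1),ray(K,T,*p,40).round(1))
im,K,T=t
print('weight',ray(K,T,292,161,30).round(),'petri',ray(K,T,286.5,278,8).round(),'bottle',ray(K,T,323,130,70).round(),'beaker',ray(K,T,198,181,50).round(),'flask',ray(K,T,251,149,40).round(),'jar',ray(K,T,388,124,60).round())
print(robot.observe())
cv2.imwrite('pics/tray.png',np.vstack([cv2.resize(t[0][130:250,340:520],None,fx=4,fy=4,interpolation=2)]))
E
```

```text
top [[572.0, 202.8, 13.0], [570.9, 202.3, 20.0]]
top [[490.6, 31.5, 13.0], [490.0, 32.0, 20.0]]
side [[570.8, 204.0, 13.0], [569.3, 212.1, 20.0]]
side [[489.6, 32.2, 13.0], [489.2, 42.6, 20.0]]
top [479 157] [ 685.2 -310.5    0. ] [ 674.8 -295.5   40. ]
top [424 167] [ 661.  -163.1    0. ] [ 651.5 -153.3   40. ]
top [441 234] [ 482.  -196.9    0. ] [ 478.9 -185.9   40. ]
top [497 221] [ 513.1 -344.     0. ] [ 508.9 -327.8   40. ]
side [375 141] [ 485.1 -219.5    0. ] [ 483.1 -143.    40. ]
side [369 121] [ 510.8 -346.3    0. ] [ 506.9 -260.5   40. ]
side [311 122] [ 683.8 -313.7    0. ] [ 667.3 -230.3   40. ]
side [311 146] [ 656.1 -164.7    0. ] [641.7 -92.2  40. ]
weight [677. 186.  30.] petri [377. 204.   8.] bottle [746. 104.  70.] beaker [625. 425.  50.] flask [709. 292.  40.] jar [762. -63.  60.]
{'time': 0.2, 'joint_positions': array([-1.45052723e+00,  5.28175303e-01,  1.43340115e+00, -6.87643530e-06,
        1.18141603e+00, -1.78502953e-01]), 'qd': array([-0.00105546, -0.00159873, -0.00344933,  0.00062736, -0.00071616,
       -0.00036296]), 'effort': array([ 1.83013486e-03, -4.42304099e+01, -1.78074396e+01, -2.19714921e-04,
        6.30361901e-03, -2.69701403e-06]), 'tcp_pos': array([ 183.93329295, -596.82509206,  202.97179058]), 'tool_rot': array([-6.99713804e-04,  9.88862206e-01,  1.48832279e-01,  1.71979949e-05]), 'force': array([-0.19523002, -0.41285545, -0.05494298]), 'ft_torque': array([ 0.01761428,  0.01027766, -0.0207947 ]), 'width': 85.2503533726986}
```

View pics/tray.png

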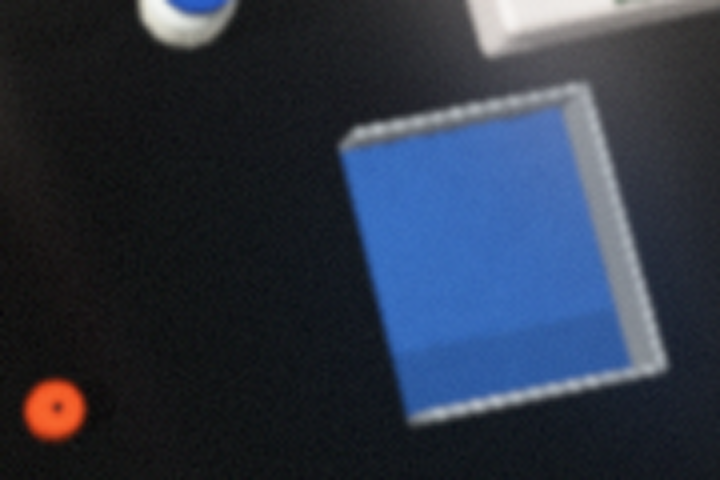

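Geometry is consistent between the two views. The stoppers are at (571,203) and (490,32). The tray centre is about (585,-254), and its inward direction is (0.18,-0.98). The near stopper goes first: shut the gripper and move behind it.

Emit:
{"fn": "jog_arm", "kwargs": {"grip": [-1, -1, -1, -1, -1, -1, -1, -1, -1, -1, -1, -1], "dp": [[2.5, 5.6, 0], [2.5, 5.6, 0], [2.5, 5.6, 0], [2.5, 5.6, 0], [2.5, 5.6, 0], [2.5, 5.6, 0], [2.5, 5.6, 0], [2.5, 5.6, 0], [2.5, 5.6, 0], [2.5, 5.6, 0], [2.4, 5.6, 0], [2.3, 5.6, 0]], "turn": [7, 7, 7, 7, 7, 7, 7, 7, 7, 7, 7, 7]}}

```text
time: 1.7
tcp_pos: [481.8, 76.7, 203.8]
tool_rot: [0.0, 0.634, 0.774, 0.0]
force: [0.3, -1.0, 0.1]
width: -0.0
```

Emit:
{"fn": "jog_arm", "kwargs": {"grip": [-1, -1, -1, -1], "dp": [[0, 0, 0], [0, 0, 0], [0, 0, 0], [0, 0, 0]], "turn": [0, 0, 0, 0]}}

```text
time: 2.2
tcp_pos: [480.7, 73.4, 203.7]
tool_rot: [-0.0, 0.636, 0.771, -0.0]
force: [-0.2, 0.5, -1.3]
width: 0.1
```

Emit:
{"fn": "jog_arm", "kwargs": {"grip": [-1, -1, -1, -1, -1, -1, -1, -1, -1], "dp": [[0, 0.9, 0], [0, 0, -4], [0, 0, -4], [0, 0, -4], [0, 0, -3], [0, 0, -2], [0, 0, -1], [0, 0, 0], [0, 0, 0]], "turn": [0, 0, 0, 0, 0, 0, 0, 0, 0]}}

```text
time: 3.32
tcp_pos: [481.7, 83.7, 24.3]
tool_rot: [0.001, 0.635, 0.772, 0.0]
force: [0.6, 0.1, 0.1]
width: 0.5
```

```bash
python3 - <<'E'
from h import *
print(robot.observe()['tcp_pos'])
im,K,T=cap('side'); print(blobs(im,(4,150,120),(16,255,255)))
cv2.imwrite('pics/s1.png',cv2.resize(im[100:280,270:470],None,fx=3,fy=3,interpolation=2))
E
```

```text
[481.69127894  83.74305048  24.32263589]
[([521, 0, 14, 15, 151], [527.2, 7.0]), ([230, 155, 26, 27, 538], [242.2, 168.6]), ([359, 180, 16, 17, 153], [365.5, 189.9]), ([310, 221, 19, 22, 347], [319.2, 231.6])]
```

View pics/s1.png

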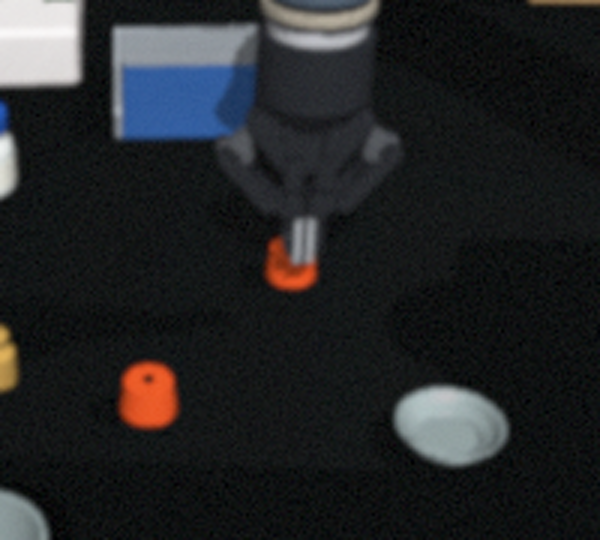

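The closed fingers stand behind the near stopper, aligned with it. Lower them and sweep slowly.

Emit:
{"fn": "jog_arm", "kwargs": {"grip": [-1, -1, -1], "dp": [[0, 0, -1], [0, 0, -0.7], [0, 0, 0]], "turn": [0, 0, 0]}}

```text
time: 3.75
tcp_pos: [480.4, 83.7, 5.9]
tool_rot: [-0.001, 0.635, 0.772, -0.0]
force: [0.1, -0.4, -0.1]
width: 0.1
```

Emit:
{"fn": "jog_arm", "kwargs": {"grip": [-1, -1, -1, -1, -1, -1, -1, -1, -1, -1, -1, -1], "dp": [[0.09, -0.5, 0], [0.09, -0.5, 0], [0.09, -0.5, 0], [0.09, -0.5, 0], [0.09, -0.5, 0], [0.09, -0.5, 0], [0.09, -0.5, 0], [0.09, -0.5, 0], [0.09, -0.5, 0], [0.09, -0.5, 0], [0.09, -0.5, 0], [0.09, -0.5, 0]], "turn": [0, 0, 0, 0, 0, 0, 0, 0, 0, 0, 0, 0]}}

```text
time: 5.25
tcp_pos: [491.9, 23.4, 6.6]
tool_rot: [0.0, 0.635, 0.772, 0.0]
force: [0.9, -0.4, -0.0]
width: 0.1
```

```bash
cat >> h.py <<'E'
def look(f=None):
    for n in ('top','side'):
        im,K,T=cap(n,f and n+f)
        for s,c in blobs(im,(4,150,120),(16,255,255),20):
            p=ray(K,T,*c,13)
            if 350<p[0]<700 and abs(p[1])<400: print(n,s,p.round(1))
    o=robot.observe(); print(o['tcp_pos'].round(1),o['force'].round(1),o['time'])
E
python3 -c "from h import *; look('2.png')"
```

```text
top [283, 195, 9, 5, 37] [585.2 200.9  13. ]
side [359, 179, 16, 18, 247] [489.5  33.8  13. ]
side [310, 221, 19, 22, 345] [570.8 204.   13. ]
[492.1  23.2   6.6] [ 0.1 -0.2  0.5] 5.35
```

```bash
python3 -c "
import cv2,numpy as np
a=cv2.imread('pics/side2.png')[90:290,270:470];b=cv2.imread('pics/top2.png')[140:340,240:440]
cv2.imwrite('pics/v2.png',cv2.resize(np.hstack([a,b]),None,fx=2,fy=2,interpolation=2))"
```

```text
(no output)
```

View pics/v2.png

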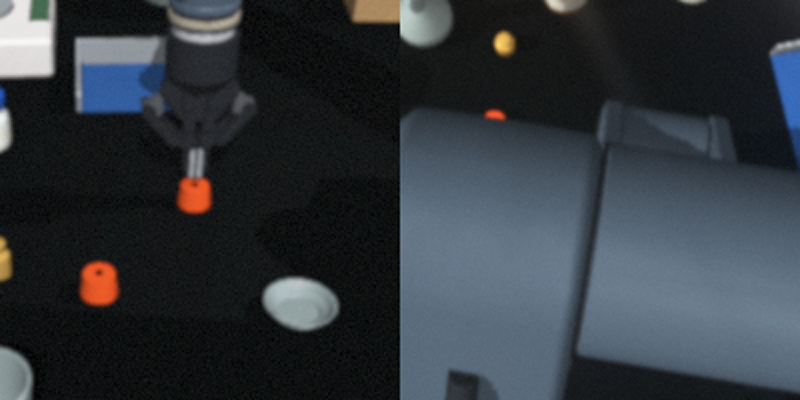

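```bash
python3 -c "
from h import *
im,K,T=cap('side')
for p in [(481.7,83.7,24.3),(492,23,6.6),(492,23,25),(490,32,0),(490,32,25)]: print(p,proj(K,T,p).round(1))
for z in (5,15,25,40,60,80): print(z,ray(K,T,370,187.7,z).round(),ray(K,T,368,179,z).round())
im,K,T=cap('wrist','w2.png')
print(T.round(2).tolist(),K.tolist())"
```

```text
(481.7, 83.7, 24.3) [368.9 196.1]
(492, 23, 6.6) [365.9 187. ]
(492, 23, 25) [366.3 180.3]
(490, 32, 0) [366.3 191.6]
(490, 32, 25) [366.9 182.6]
5 [483.  22.   5.] [490. -14.   5.]
15 [482.  37.  15.] [489.   1.  15.]
25 [482.  52.  25.] [489.  17.  25.]
40 [481.  74.  40.] [488.  40.  40.]
60 [480. 104.  60.] [487.  71.  60.]
80 [479. 134.  80.] [485. 102.  80.]
[[0.98, -0.19, -0.06, 477.76], [0.19, 0.94, 0.29, 96.73], [0.0, -0.29, 0.96, 176.69], [0.0, 0.0, 0.0, 1.0]] [[297.3095736368521, 0.0, 318.90817307901335], [0.0, 297.3095736368521, 202.88293529306088], [0.0, 0.0, 1.0]]
```

View pics/w2.png

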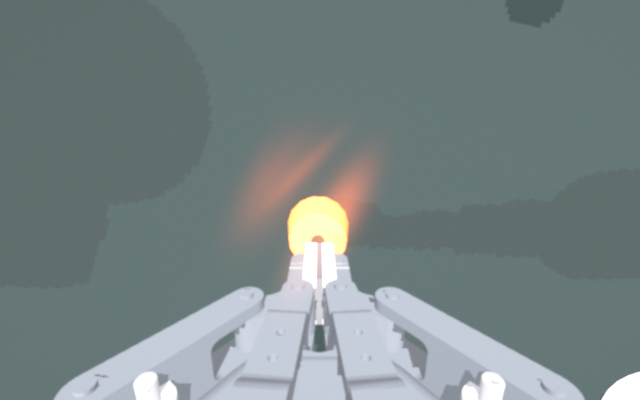

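The side view shows the fingertips just above and past the stopper, which hasn't moved. The pictures put the fingertips about 20 mm above the reported TCP, so the fingers passed over it. I'll lift, go back, and measure the tip height directly.

Emit:
{"fn": "jog_arm", "kwargs": {"grip": [-1, -1, -1, -1, -1, -1, -1, -1], "dp": [[0, 0, 2], [0, 0, 2], [-0.4, 2.5, 0], [-0.4, 2.5, 0], [-0.4, 2.3, 0], [0, 0, -2], [0, 0, -2], [0, 0, 0]], "turn": [0, 0, 0, 0, 0, 0, 0, 0]}}

```text
time: 6.45
tcp_pos: [478.5, 97.0, 5.6]
tool_rot: [-0.001, 0.635, 0.772, -0.001]
force: [0.1, 0.6, 1.3]
width: 0.1
```

```bash
python3 -c "
from h import *
look()
im,K,T=cap('side')
o=robot.observe()['tcp_pos']; print('tcp px',proj(K,T,o))
for z in (0,10,20,30): print(z,proj(K,T,(o[0],o[1],z)).round(1))
print(im[165:205,366:376].mean(axis=2).astype(int).max(axis=1).tolist())
a=im[150:220,330:410]
b,K2,T2=cap('wrist'); print('wrist', proj(K2,T2,o), [proj(K2,T2,(o[0],o[1],z)).round().tolist() for z in (10,20,30)])
cv2.imwrite('pics/v3.png',np.hstack([cv2.resize(a,(400,350),interpolation=2),cv2.resize(b[150:350,200:428],(400,350))]))"
```

```text
top [280, 195, 14, 15, 175] [572.  202.8  13. ]
side [359, 182, 5, 12, 31] [502.   39.8  13. ]
side [310, 221, 19, 22, 346] [570.8 204.   13. ]
[479.7  96.8   6.8] [-0.3 -0.5 -0. ] 6.55
tcp px [368.78835126 206.12027304]
0 [368.6 208.7]
10 [368.9 205. ]
20 [369.1 201.3]
30 [369.4 197.5]
[47, 46, 48, 45, 45, 45, 47, 45, 42, 38, 38, 45, 47, 47, 46, 48, 47, 62, 99, 128, 144, 152, 150, 150, 151, 151, 151, 151, 152, 148, 148, 137, 120, 84, 42, 27, 23, 25, 24, 26]
wrist [318.3870819  237.07112997] [[318.0, 239.0], [318.0, 246.0], [318.0, 254.0]]
```

View pics/v3.png

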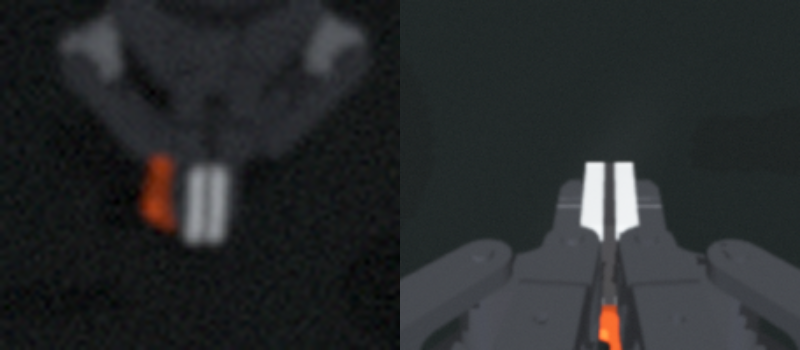

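Side view: the pads' lower edge is at row 197.5, about z = 25–30 mm, while TCP z reads 7. The stopper is behind the fingers and still upright in place. I'll lower by the visual height in small steps, watching the force.

Emit:
{"fn": "jog_arm", "kwargs": {"grip": [-1, -1, -1, -1, -1, -1, -1], "dp": [[0, 0, -0.4], [0, 0, -0.4], [0, 0, -0.3], [0, 0, 0], [0, 0, 0], [0, 0, 0], [0, 0, 0]], "turn": [0, 0, 0, 0, 0, 0, 0]}}

```text
time: 7.52
tcp_pos: [479.9, 96.7, -4.3]
tool_rot: [0.0, 0.635, 0.772, 0.0]
force: [1.1, -0.0, -0.5]
width: -0.2
```

```bash
cat > tip.py <<'E'
from h import *
o=robot.observe(); print(o['tcp_pos'].round(1),o['force'].round(1),o['time'])
im,K,T=cap('side'); o=o['tcp_pos']
print([proj(K,T,(o[0],o[1]+11,z)).round(1).tolist() for z in (0,10,20,30)])
c=int(proj(K,T,o)[0])
print([(r,im[r,c-3:c+7].mean(axis=1).astype(int).max()) for r in range(185,216)])
E
python3 tip.py
```

```text
[479.9  96.7  -4.3] [ 1.1 -0.  -0.5] 7.525
[[368.3, 211.8], [368.6, 208.1], [368.9, 204.3], [369.1, 200.5]]
[(185, np.int64(46)), (186, np.int64(51)), (187, np.int64(84)), (188, np.int64(121)), (189, np.int64(142)), (190, np.int64(150)), (191, np.int64(150)), (192, np.int64(151)), (193, np.int64(150)), (194, np.int64(147)), (195, np.int64(143)), (196, np.int64(146)), (197, np.int64(144)), (198, np.int64(147)), (199, np.int64(149)), (200, np.int64(149)), (201, np.int64(137)), (202, np.int64(104)), (203, np.int64(59)), (204, np.int64(28)), (205, np.int64(24)), (206, np.int64(23)), (207, np.int64(28)), (208, np.int64(24)), (209, np.int64(28)), (210, np.int64(25)), (211, np.int64(26)), (212, np.int64(26)), (213, np.int64(27)), (214, np.int64(24)), (215, np.int64(25))]
```

Emit:
{"fn": "jog_arm", "kwargs": {"grip": [-1, -1, -1, -1, -1, -1, -1, -1], "dp": [[0, 0, -0.4], [0, 0, -0.4], [0, 0, -0.3], [0, 0, -0.2], [0, 0, -0.2], [0, 0, 0], [0, 0, 0], [0, 0, 0]], "turn": [0, 0, 0, 0, 0, 0, 0, 0]}}

```text
time: 8.57
tcp_pos: [479.9, 96.7, -19.3]
tool_rot: [0.0, 0.635, 0.772, 0.0]
force: [0.0, -0.5, 0.4]
width: -0.0
```

```bash
python3 tip.py
```

```text
[479.9  96.7 -19.3] [ 0.  -0.5  0.4] 8.575
[[368.3, 211.8], [368.6, 208.1], [368.9, 204.3], [369.1, 200.5]]
[(185, np.int64(52)), (186, np.int64(48)), (187, np.int64(48)), (188, np.int64(47)), (189, np.int64(47)), (190, np.int64(48)), (191, np.int64(46)), (192, np.int64(53)), (193, np.int64(79)), (194, np.int64(113)), (195, np.int64(138)), (196, np.int64(145)), (197, np.int64(146)), (198, np.int64(145)), (199, np.int64(151)), (200, np.int64(151)), (201, np.int64(151)), (202, np.int64(152)), (203, np.int64(150)), (204, np.int64(151)), (205, np.int64(152)), (206, np.int64(149)), (207, np.int64(123)), (208, np.int64(82)), (209, np.int64(41)), (210, np.int64(24)), (211, np.int64(28)), (212, np.int64(22)), (213, np.int64(23)), (214, np.int64(27)), (215, np.int64(27))]
```

The tip is now visually at about z = 10 mm with no contact. Sweep.

Emit:
{"fn": "jog_arm", "kwargs": {"grip": [-1, -1, -1, -1, -1, -1, -1, -1, -1, -1, -1, -1], "dp": [[0.18, -1, 0], [0.18, -1, 0], [0.09, -0.5, 0], [0.09, -0.5, 0], [0.09, -0.5, 0], [0.09, -0.5, 0], [0.09, -0.5, 0], [0.09, -0.5, 0], [0.09, -0.5, 0], [0.09, -0.5, 0], [0.09, -0.5, 0], [0, 0, 0]], "turn": [0, 0, 0, 0, 0, 0, 0, 0, 0, 0, 0, 0]}}

```text
time: 10.12
tcp_pos: [491.7, 31.3, -19.4]
tool_rot: [0.0, 0.636, 0.772, 0.0]
force: [-0.5, -0.4, 0.2]
width: -0.1
```

```bash
python3 - <<'E'
from h import *
look('4.png')
b,K,T=cap('wrist'); a=cv2.imread('pics/side4.png')
print([(s,c,ray(K,T,*c,13).round(1)) for s,c in blobs(b,(3,120,100),(28,255,255))])
cv2.imwrite('pics/v4.png',np.hstack([cv2.resize(a[130:230,310:424],(400,350),interpolation=2),cv2.resize(b[100:300,200:428],(400,350))]))
E
```

```text
side [310, 221, 19, 22, 345] [570.8 204.   13. ]
[491.5  31.7 -19.4] [-0.6 -0.3  1.3] 10.225
[]
```

View pics/v4.png

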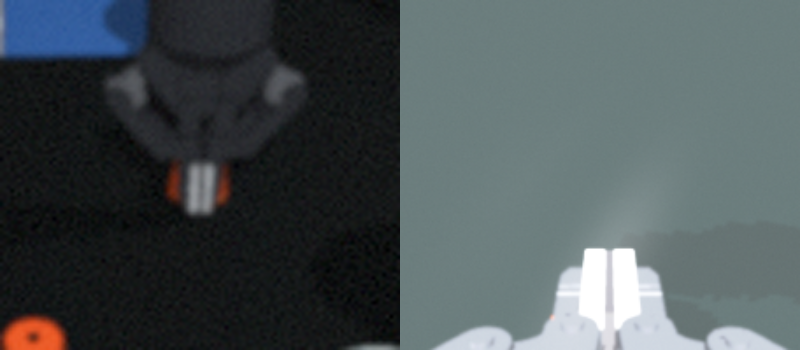

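Side view: the pads are centred on the stopper, with orange showing evenly on both sides, and it is moving. Continue.

Emit:
{"fn": "jog_arm", "kwargs": {"grip": [-1, -1, -1, -1, -1, -1, -1, -1, -1, -1, -1, -1], "dp": [[0.09, -0.5, 0], [0.13, -0.7, 0], [0.13, -0.7, 0], [0.13, -0.7, 0], [0.13, -0.7, 0], [0.13, -0.7, 0], [0.13, -0.7, 0], [0.13, -0.7, 0], [0.13, -0.7, 0], [0.13, -0.7, 0], [0.13, -0.7, 0], [0.09, -0.5, 0]], "turn": [0, 0, 0, 0, 0, 0, 0, 0, 0, 0, 0, 0]}}

```text
time: 11.78
tcp_pos: [506.5, -48.8, -19.4]
tool_rot: [0.0, 0.635, 0.772, 0.0]
force: [-0.4, 0.3, 0.2]
width: -0.1
```

```bash
cat >> h.py <<'E'
def look2():
    o=robot.observe(); print(o['tcp_pos'].round(1),o['force'].round(1),o['time'])
    for n in ('top','side'):
        im,K,T=cap(n); e=o['tcp_pos']; print(n,'tip px',proj(K,T,(e[0],e[1],10)).round(1))
        for s,c in blobs(im,(0,120,70),(16,255,255),4):
            p=ray(K,T,*c,13)
            if 350<p[0]<700 and abs(p[1])<400: print(n,s,p.round(1))
E
python3 -c "from h import *; look2()"
```

```text
[506.5 -48.8 -19.4] [-0.4  0.3  0.2] 11.775
top tip px [383.9 225.3]
top [279, 194, 16, 17, 204] [571.4 202.   13. ]
side tip px [362.3 169.1]
side [368, 160, 4, 10, 26] [491.3 -65.9  13. ]
side [355, 163, 3, 6, 15] [522.8 -57.8  13. ]
side [309, 220, 21, 23, 393] [571.  203.7  13. ]
```

Emit:
{"fn": "jog_arm", "kwargs": {"grip": [-1, -1, -1, -1, -1, -1, -1, -1, -1, -1, -1, -1], "dp": [[0.09, -0.5, 0], [0.13, -0.7, 0], [0.15, -0.8, 0], [0.15, -0.8, 0], [0.15, -0.8, 0], [0.15, -0.8, 0], [0.15, -0.8, 0], [0.15, -0.8, 0], [0.15, -0.8, 0], [0.15, -0.8, 0], [0.13, -0.7, 0], [0.09, -0.5, 0]], "turn": [0, 0, 0, 0, 0, 0, 0, 0, 0, 0, 0, 0]}}

```text
time: 13.38
tcp_pos: [522.8, -136.8, -19.4]
tool_rot: [0.0, 0.635, 0.772, 0.0]
force: [0.1, -0.4, 0.7]
width: -0.1
```

```bash
python3 -c "from h import *; look2()"
```

```text
[ 522.8 -136.8  -19.4] [ 0.1 -0.4  0.7] 13.375
top tip px [417.7 218.4]
top [279, 194, 16, 17, 197] [571.7 202.6  13. ]
side tip px [358.9 151.3]
side [364, 144, 4, 9, 23] [ 507.2 -148.7   13. ]
side [352, 146, 3, 6, 13] [ 538.8 -144.5   13. ]
side [309, 220, 21, 23, 394] [571.  203.7  13. ]
```

Emit:
{"fn": "jog_arm", "kwargs": {"grip": [-1, -1, -1, -1, -1, -1, -1, -1, -1, -1, -1, -1], "dp": [[0.09, -0.5, 0], [0.15, -0.8, 0], [0.17, -0.9, 0], [0.17, -0.9, 0], [0.17, -0.9, 0], [0.17, -0.9, 0], [0.17, -0.9, 0], [0.17, -0.9, 0], [0.17, -0.9, 0], [0.15, -0.8, 0], [0.12, -0.6, 0], [0.06, -0.3, 0]], "turn": [0, 0, 0, 0, 0, 0, 0, 0, 0, 0, 0, 0]}}

```text
time: 14.98
tcp_pos: [540.4, -229.7, -19.4]
tool_rot: [0.0, 0.635, 0.772, 0.0]
force: [-1.4, 0.8, 0.7]
width: -0.1
```

Emit:
{"fn": "jog_arm", "kwargs": {"grip": [-1, -1, -1, -1, -1, -1, -1, -1, -1, -1], "dp": [[0, 0, 0], [-0.1, 0.5, 0], [-0.2, 1, 0], [-0.2, 1, 1], [0, 1, 3], [0, 3, 4], [0, 4, 4], [0, 4, 0], [0, 4, 0], [0, 0, 0]], "turn": [0, 0, 0, 0, 0, 0, 0, 0, 0, 0]}}

```text
time: 16.23
tcp_pos: [534.1, -40.8, 101.3]
tool_rot: [-0.0, 0.633, 0.774, -0.0]
force: [-1.0, 0.2, -0.1]
width: 0.0
```

```bash
python3 -c "from h import *; look2()"
```

```text
[534.1 -40.8 101.3] [-1.   0.2 -0.1] 16.225
top tip px [380.4 214.8]
top [279, 194, 16, 17, 208] [571.4 202.3  13. ]
top [459, 203, 13, 14, 149] [ 542.6 -258.3   13. ]
side tip px [350.8 170. ]
side [350, 124, 12, 12, 103] [ 541.4 -251.    13. ]
side [310, 220, 20, 23, 399] [570.9 203.3  13. ]
```

The first stopper is at (542,-257), well inside the tray. Now for the far one: move behind it, aligning with a direction of about (0.106,-0.994).

Emit:
{"fn": "jog_arm", "kwargs": {"grip": [-1, -1, -1, -1, -1, -1, -1, -1, -1, -1], "dp": [[0.4, 4, 0], [0.4, 4, 0], [0.4, 4, 0], [0.4, 4, 0], [0.4, 4, 0], [0.4, 4, 0], [0.4, 4, 0], [0.3, 3.1, 0], [0, 0, 0], [0, 0, 0]], "turn": [-0.6, -0.6, -0.6, -0.6, -0.6, -0.6, -0.6, -0.6, 0, 0]}}

```text
time: 17.58
tcp_pos: [566.4, 265.4, 100.4]
tool_rot: [0.0, 0.667, 0.745, -0.0]
force: [-0.1, 0.2, -0.1]
width: -0.3
```

Emit:
{"fn": "jog_arm", "kwargs": {"grip": [-1, -1, -1, -1, -1, -1, -1, -1], "dp": [[0, 0, -3], [0, 0, -3], [0, 0, -2], [0, 0, -1], [0, 0, -1], [0, 0, 0], [0, 0, 0], [0, 0, 0]], "turn": [0, 0, 0, 0, 0, 0, 0, 0]}}

```text
time: 18.58
tcp_pos: [566.8, 267.0, 1.4]
tool_rot: [0.0, 0.667, 0.745, 0.001]
force: [0.4, -0.3, 0.4]
width: -0.1
```

```bash
sed -i 's/range(185,216)/range(225,275,1)/; s/\[(r,im/[(r,int(im/; s/max())/max()))/' tip.py; python3 tip.py
```

```text
[566.8 267.    1.4] [ 0.4 -0.3  0.4] 18.575
[[314.7, 262.7], [314.6, 258.8], [314.5, 254.8], [314.4, 250.7]]
[(225, 80), (226, 87), (227, 73), (228, 56), (229, 46), (230, 46), (231, 48), (232, 48), (233, 65), (234, 95), (235, 127), (236, 145), (237, 156), (238, 154), (239, 159), (240, 158), (241, 155), (242, 153), (243, 155), (244, 155), (245, 154), (246, 154), (247, 158), (248, 154), (249, 146), (250, 115), (251, 66), (252, 30), (253, 26), (254, 25), (255, 23), (256, 25), (257, 25), (258, 25), (259, 22), (260, 27), (261, 27), (262, 22), (263, 25), (264, 23), (265, 25), (266, 23), (267, 24), (268, 25), (269, 24), (270, 24), (271, 26), (272, 27), (273, 21), (274, 24)]
```

Emit:
{"fn": "jog_arm", "kwargs": {"grip": [-1, -1, -1, -1, -1, -1, -1], "dp": [[-0.2, 0, -0.6], [0, 0, -0.6], [0, 0, -0.5], [0, 0, -0.4], [0, 0, 0], [0, 0, 0], [0, 0, 0]], "turn": [0, 0, 0, 0, 0, 0, 0]}}

```text
time: 19.5
tcp_pos: [564.5, 266.8, -20.2]
tool_rot: [0.0, 0.667, 0.745, 0.0]
force: [-0.1, 0.4, -0.7]
width: -0.6
```

Emit:
{"fn": "jog_arm", "kwargs": {"grip": [-1, -1, -1, -1, -1, -1, -1, -1, -1, -1, -1, -1], "dp": [[0.1, -1, 0], [0.1, -1, 0], [0.05, -0.5, 0], [0.05, -0.5, 0], [0.05, -0.5, 0], [0.05, -0.5, 0], [0.05, -0.5, 0], [0.05, -0.5, 0], [0.05, -0.5, 0], [0.05, -0.5, 0], [0.05, -0.5, 0], [0, 0, 0]], "turn": [0, 0, 0, 0, 0, 0, 0, 0, 0, 0, 0, 0]}}

```text
time: 21.0
tcp_pos: [570.9, 201.3, -20.4]
tool_rot: [-0.0, 0.667, 0.745, -0.0]
force: [0.1, -0.3, -0.1]
width: 0.2
```

```bash
python3 -c "
from h import *; look2()
im,_,_=cap('side'); cv2.imwrite('pics/v5.png',cv2.resize(im[150:280,240:400],None,fx=4,fy=4,interpolation=2))"
```

```text
[570.9 201.3 -20.4] [ 0.1 -0.3 -0.1] 21.0
top tip px [287.1 202.6]
top [457, 203, 15, 14, 159] [ 542.9 -256.7   13. ]
side tip px [319.4 231.9]
side [350, 124, 12, 12, 126] [ 542.2 -256.7   13. ]
side [318, 212, 4, 4, 13] [580.6 146.1  13. ]
side [310, 221, 3, 10, 27] [590.1 188.   13. ]
side [326, 220, 4, 11, 38] [557.9 181.1  13. ]
```

View pics/v5.png

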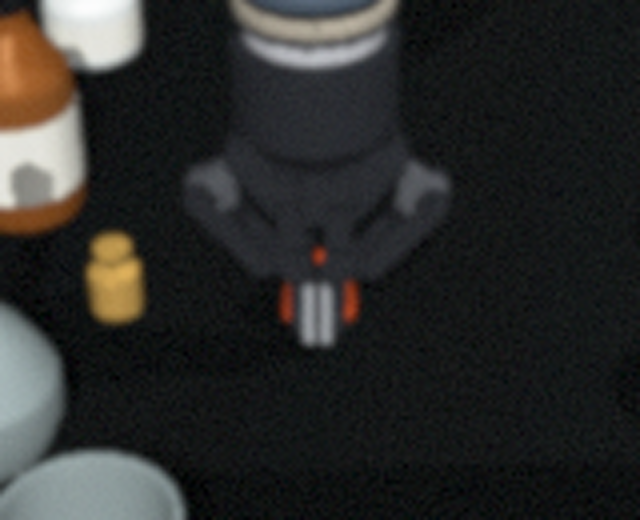

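The pads are centred on the second stopper, which stands upright and is being swept. The weight and glassware are clear. Continue.

Emit:
{"fn": "jog_arm", "kwargs": {"grip": [-1, -1, -1, -1, -1, -1, -1, -1, -1, -1, -1, -1], "dp": [[0.05, -0.5, 0], [0.08, -0.7, 0], [0.09, -0.8, 0], [0.09, -0.8, 0], [0.09, -0.8, 0], [0.09, -0.8, 0], [0.09, -0.8, 0], [0.09, -0.8, 0], [0.09, -0.8, 0], [0.09, -0.8, 0], [0.09, -0.8, 0], [0.09, -0.8, 0]], "turn": [0, 0, 0, 0, 0, 0, 0, 0, 0, 0, 0, 0]}}

```text
time: 22.65
tcp_pos: [581.2, 109.2, -20.4]
tool_rot: [-0.0, 0.667, 0.745, -0.0]
force: [-0.0, 0.6, -0.1]
width: 0.1
```

Emit:
{"fn": "jog_arm", "kwargs": {"grip": [-1, -1, -1, -1, -1, -1, -1, -1, -1, -1, -1, -1], "dp": [[0.09, -0.8, 0], [0.09, -0.8, 0], [0.09, -0.8, 0], [0.09, -0.8, 0], [0.09, -0.8, 0], [0.09, -0.8, 0], [0.09, -0.8, 0], [0.09, -0.8, 0], [0.09, -0.8, 0], [0.09, -0.8, 0], [0.08, -0.7, 0], [0.05, -0.5, 0]], "turn": [0, 0, 0, 0, 0, 0, 0, 0, 0, 0, 0, 0]}}

```text
time: 24.15
tcp_pos: [591.5, 17.2, -20.4]
tool_rot: [0.0, 0.667, 0.745, 0.0]
force: [-0.4, 0.3, 0.8]
width: -0.6
```

```bash
python3 -c "from h import *; look2()"
```

```text
[591.5  17.2 -20.4] [-0.4  0.3  0.8] 24.15
top tip px [357.3 193.4]
top [463, 204, 10, 12, 88] [ 543.8 -265.6   13. ]
side tip px [323.8 180.9]
side [351, 124, 11, 12, 124] [ 542.5 -256.6   13. ]
side [329, 171, 4, 10, 32] [578.8  -1.6  13. ]
side [315, 172, 4, 9, 27] [610.    3.9  13. ]
```

Emit:
{"fn": "jog_arm", "kwargs": {"grip": [-1, -1, -1, -1, -1, -1, -1, -1, -1, -1, -1, -1], "dp": [[0.05, -0.5, 0], [0.08, -0.7, 0], [0.09, -0.8, 0], [0.09, -0.8, 0], [0.09, -0.8, 0], [0.09, -0.8, 0], [0.09, -0.8, 0], [0.09, -0.8, 0], [0.09, -0.8, 0], [0.09, -0.8, 0], [0.09, -0.8, 0], [0.09, -0.8, 0]], "turn": [0, 0, 0, 0, 0, 0, 0, 0, 0, 0, 0, 0]}}

```text
time: 25.75
tcp_pos: [601.7, -74.8, -20.4]
tool_rot: [-0.0, 0.667, 0.745, -0.0]
force: [-0.1, -0.3, -0.2]
width: 0.2
```

Emit:
{"fn": "jog_arm", "kwargs": {"grip": [-1, -1, -1, -1, -1, -1, -1], "dp": [[0.09, -0.8, 0], [0.09, -0.8, 0], [0.09, -0.8, 0], [0.09, -0.8, 0], [0.09, -0.8, 0], [0.08, -0.7, 0], [0.05, -0.5, 0]], "turn": [0, 0, 0, 0, 0, 0, 0]}}

```text
time: 26.62
tcp_pos: [607.6, -126.8, -20.4]
tool_rot: [0.0, 0.667, 0.745, 0.0]
force: [0.6, 0.4, -0.0]
width: -0.3
```

```bash
python3 -c "from h import *; look2()"
```

```text
[ 607.6 -126.8  -20.4] [ 0.6  0.4 -0. ] 26.625
top tip px [412.1 186.3]
side tip px [326.4 150.8]
side [351, 124, 11, 12, 123] [ 542.2 -256.7   13. ]
side [319, 144, 4, 8, 20] [ 624.5 -132.3   13. ]
side [331, 145, 4, 7, 18] [ 593.9 -138.    13. ]
```

Emit:
{"fn": "jog_arm", "kwargs": {"grip": [-1, -1, -1, -1, -1, -1, -1, -1, -1, -1, -1, -1], "dp": [[0.05, -0.5, 0], [0.09, -0.8, 0], [0.1, -0.9, 0], [0.1, -0.9, 0], [0.1, -0.9, 0], [0.1, -0.9, 0], [0.1, -0.9, 0], [0.1, -0.9, 0], [0.1, -0.9, 0], [0.09, -0.8, 0], [0.05, -0.5, 0], [0.03, -0.3, 0]], "turn": [0, 0, 0, 0, 0, 0, 0, 0, 0, 0, 0, 0]}}

```text
time: 28.22
tcp_pos: [617.6, -218.6, -20.4]
tool_rot: [-0.0, 0.667, 0.745, 0.0]
force: [-0.5, 0.8, -0.2]
width: 0.0
```

Emit:
{"fn": "jog_arm", "kwargs": {"grip": [-1, -1, -1, -1, -1, -1, -1, -1, -1, -1, -1], "dp": [[0, 0, 0], [-0.05, 0.5, 0], [-0.1, 1, 0], [-0.1, 1, 1], [0, 1, 3], [-1, 3, 4], [-2, 4, 4], [-2, 4, 2], [-2, 4, 0], [0, 3, 0], [0, 0, 0]], "turn": [0, 0, 0, 0, 0, 0, 0, 0, 0, 0, 0]}}

```text
time: 29.6
tcp_pos: [544.3, -0.7, 120.5]
tool_rot: [0.0, 0.666, 0.746, 0.0]
force: [-0.6, -0.1, -0.6]
width: 0.5
```

```bash
python3 - <<'E'
from h import *; look2()
t,_,_=cap('top'); s,_,_=cap('side')
cv2.imwrite('pics/v6.png',np.hstack([cv2.resize(t[80:300,160:520],(400,244)),cv2.resize(s[80:340,200:480],(263,244))]))
im,K,T=cap('side')
# tray frame
O=np.array([585,-254]); 
E
```

```text
[544.3  -0.7 120.5] [-0.6 -0.1 -0.6] 29.6
top tip px [364.8 211.1]
top [451, 173, 15, 14, 155] [ 623.4 -245.8   13. ]
top [457, 204, 16, 13, 161] [ 542.6 -257.5   13. ]
side tip px [344.6 178.4]
side [322, 124, 12, 12, 122] [ 621.8 -244.3   13. ]
side [350, 124, 12, 12, 124] [ 542.4 -256.    13. ]
```

View pics/v6.png

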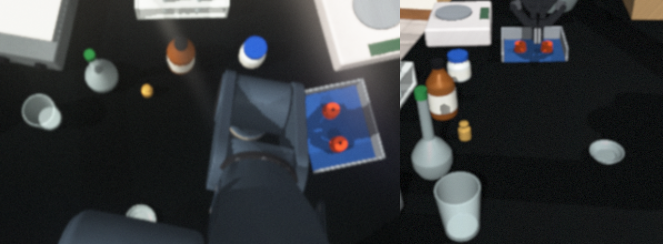

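Both stoppers stand well inside the tray, around 50 mm past the open edge. The glassware, bottle, jar and weight look undisturbed, and the arm is clear and raised. Handing in.

```bash
python3 -c "
from workcell import robot; print(robot.close_job())"
```

```text
the job is handed in; nothing more can be done
None
```

I swept both orange stoppers into the tray with the closed fingers and handed the job in at about 30 s.

- **Final positions:** the top and side cameras agree within about 2 mm. One stopper is near (623, -245) and the other near (542, -257), with the tray centre at about (585, -254). Both stand upright and well clear of the open edge. Wrist force readings never rose above about 1.5 N.
- **Other objects:** in the last pictures the glassware, bottle, jar and brass weight look to be where they started. I judged that by eye and did not measure it.
- **One disagreement:** the closed fingertips are about 30 mm higher than the reported TCP height. Because of this, my first sweep passed over the first stopper without moving it. I then set the height from the side camera, keeping the tips about 10 mm above the bench (TCP reading about -20 mm), and both sweeps worked.

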